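# Ready the desk coffee grinder and hold its lid at pulse

### The arm

A 6-joint arm with a two-finger parallel gripper is mounted at the origin on the work surface. World frame = base frame: x ahead of the robot, y to its left, z up, the work surface at z = 0. Lengths are in m, angles in rad, forces in N, time in s.
With the tool pointing down it reaches from about 0.35 to 0.925 m from the base axis. Payload 6.4 kg.
Tool frame: the origin (TCP) lies on the centre line of the jaws, within the pads' length; the fingertips stand 25 mm ahead of it and the grasp point (between the pads) lies 6 mm ahead of it (env.tips_ahead is the distance from the TCP to the fingertips, in m); x points along the fingers, y is the direction in which the jaws open and shut, and the axes are right-handed (so a half turn about x gives the same grasp; the last joint's range is limited). The gripper opens to 85 mm and grips with 20 to 120 N. Pads are 22 mm wide; open, the fingers measure 114 mm over their backs; the gripper's body (76 mm by 85 mm) begins 54 mm behind the grasp point. The pads swing forward as they close: fully open they stand 13 mm farther back than shut.
Start: joints at [-1.311, 0.245, 1.558, -0, 1.339, -0.174], TCP at [0.273, -0.59, 0.256] pointing down, gripper open.
Joint ranges: [-3.13, 3.13], [-1.02, 2.26], [0.13, 2.54], [-0.95, 4.09], [0.21, 2.88], [-2.74, 2.74]. Speed limits (rad/s): [2.57, 2.57, 3.14, 3.14, 3.14, 3.14].

### API

Orientations are given as [roll, pitch, yaw] about the fixed x, y, z axes, in that order (R = Rz(yaw) Ry(pitch) Rx(roll)).
In Python, from workcell import env gives the robot as it stands.
- The arm moves only by the tool carry_out, never from a script. Its argument "plan" is a list of rows, each a list of 3 entries, a list of its own where there are three numbers: the shift along the world's x, y, z in m, then the turn, a rotation vector about the world's x, y, z in degrees, then the closure in counts, from 0 (fully open) to 255 (shut). In form: [[[dx, dy, dz], [wx, wy, wz], fingers], ...]. A call has 1 to 12 rows; each row is the pose to reach, as a shift and turn from the pose commanded when the call began; what a row does not reach only later rows make up. A row lasts 1/8 s, in which the tool goes at most 62.5 mm and 10.7 degrees, less where a joint would pass 70% of its speed; a pose out of reach is approached as far as the arm can. A call with a gripper value outside its range is refused whole. The fingers move at their own pace and stop on an object; "newtons" is the grip in N (left out, the last holds). Time passes only in rows, so rows that repeat a pose let the fingers close. It gives the time, the measured TCP pose, the force and the opening at its end, in the units of the state.
- env.get_obs(): the state, without advancing time (a new reading comes with each control period).
- env.get_image(name): name is "scene" or "top" or "wrist"; returns a dict with "img" (420x560x3 uint8, blue, green, red), "K" (3x3 intrinsics, pixels), "position" and "orientation" of the camera in the world. Camera axes: x right, y down, z forward; pixel columns grow to the right and rows downward; lengths in m; the calibration is good to about 2 mm. A picture is of the moment at which its call begins. There is no depth.
- env.close_job(): hands the job in, once; it reports no verdict.
The state is a dict: "time_s": time; "joint_positions": joint angles; "qvel": joint speeds; "tau": joint torques, N m; "position": TCP position; "ee_rot": TCP orientation; "wrist_force": force on the tool from outside, world axes, zero at the start; "wrist_torque": the same for the moment, N m; "grip_width": finger opening in m.
Only numpy, scipy, OpenCV 4.12 (cv2) and the standard library are available. Lean on these libraries where they do the work, as an engineer would, in place of code of your own. Each camera call takes 0.05 s, during which the arm holds its last target.

### The job

Get the little coffee grinder going for a pulse grind: slide the loose blade's sleeve fully down over the drive shaft in the grinder's cup, then drop the domed lid in with its lugs in the two slots and twist it clockwise to the pulse mark, halfway to the lock. Pulse is sprung and runs only while the lid is held there, so finish still gripping the lid at pulse; never let it click into lock, and leave the mug, jar and stapler where they are.

Things in the scene. Friction and masses are not known exactly. Their poses are not given: they have to be found in the camera images.
- grinder: Desk coffee grinder, fixed to the desk by its suction foot: white round motor base, 128 mm wide, 121 mm high, open on top. Origin: centre of its underside, z up. From above: white collar (118 mm outside, opening 93 mm, lip 6 mm thick), in it a flat steel shelf 105 mm above the desk, inside that the steel cup (80 mm wide, floor at 85 mm) with an upright shaft in the middle.
- slot (a point): On top of the collar's lip (121 mm above the desk), 52 mm from the axis, middle of one of two opposite slots, 36 degrees (29 mm) wide, at the grinder's +x and -x. The lid's lugs go down through them into a channel (104 mm across) under the lip. End stops let the lid turn clockwise (seen from above) only, by about 65 degrees.
- pulse_mark (a point): The short black tick on the lip, 56 mm from the axis, 30 degrees clockwise of slot: the bar's end points here at pulse. The opposite slot has the same tick.
- lock_mark (a point): The long black bar on the lip, 56 mm from the axis, 60 degrees clockwise of slot: the lock position, not to be reached.
- shaft_top (a point): Tip of the drive shaft, on the grinder's axis, 142 mm above the desk. The shaft is upright, round, 10 mm thick, coned over its top 6 mm.
- shaft_foot (a point): On the axis at the shaft's foot, 88 mm above the desk: top of the 24 mm wide shoulder on which the blade's sleeve rests when fully down.
- lid_seat (a point): On the axis at the height of the lid shelf, 105 mm above the desk: the lid's origin comes here when the lid is fully in.
- blade: Loose blade standing upright on the desk: grey sleeve 26 mm wide, 64 mm high, 14 mm bore open at both ends, and two steel wings near its foot (70 mm over the tips, in the lowest 15 mm). Origin: centre of its underside, z up, x along the wings. About 60 g. Any turn about the shaft is fine.
- blade_top (a point): Centre of the sleeve's top, 64 mm above the blade's origin. Fully down on the shaft it stands 152 mm above the desk, 31 mm above the collar: grip the sleeve about 10 mm below its top, so that the fingers stay above the collar.
- lid: Loose lid standing on its rim on the desk: clear dome 88 mm wide, 58 mm high to its flat grey top, hollow; on top an upright grey bar grip. Two grey lugs stick out 6 mm at the rim under the bar's ends (lid's +x and -x; 100 mm over both, each 20 mm wide, 1 to 7.5 mm above the rim). Origin: centre of the rim's underside, z up. About 120 g. A half turn gives the same lid.
- lid_grip (a point): Where to grip the lid: centre of the bar, 80 mm above the lid's origin. The bar is 58 mm long (along the lid's x), 14 mm thick, its top 86 mm and its foot 58 mm above the rim; fingers close along the lid's y. The lid goes in when the bar lies in line with the slots within about 4 degrees and it is centred within about 1.5 mm.
- pulse (a joint): Pulse switch in the collar, rad; 0 is off. The lugs meet it some 6 degrees (0.1 rad) after the slots' centres, so it reads the lid's clockwise turn less 0.1. At the tick it reads about 0.42. A spring (0.15 N m at pulse) pushes the lid back when let go. Lock noses resist from 46 degrees of lid turn (0.7 here), click by 56 degrees (0.87).
- mug: White straight-sided mug with a handle, 80 mm wide, 92 mm high; leave alone. Origin: centre of its underside.
- beans: Closed amber glass jar, 72 mm wide, 110 mm high; leave alone. Origin: centre of its underside.
- stapler: Black desk stapler, 135 mm long, about 60 mm high; leave alone. Origin: centre of its underside.
Mind the look-alikes: they are no part of the job. Leave any pink or red look-alike of the lid alone.

How it is judged:
By the outcome, as a careful person would: the job done as asked, in the order asked, and still so for the second after the job is handed in, while the arm keeps its last pose, push and grip.
It also fails if it takes over 56 s, if anything falls off the work surface, if the arm or the gripper's body presses on something with over 40 N, if the wrist force passes 120 N, or if a joint passes its speed limit or range.

## Working session

There is one attempt and no reset: what is moved stays moved. The work goes in short steps, Python scripts to look and compute and a tool call to move; the robot and the scene stay as the last step left them, time stands still between calls to the robot, and variables do not carry over. Pictures are saved under pics/ and viewed, and the job is handed in when it is done.

Besides the shell and the picture viewer there is one more tool, called after "Call:" in YAML: its name, and indented under it one key for each argument. carry_out: Moves the arm, as the interface text tells. Its arguments: {"type":"object","properties":{"plan":{"type":"array","items":{"type":"array"}},"newtons":{"type":"number"}},"required":["plan"]}

```bash
mkdir -p pics; ls; cat > h.py <<'E'
import numpy as np, cv2
from workcell import env
from scipy.spatial.transform import Rotation as R
def cam(n):
    d=env.get_image(n); return d
def rot(d):
    o=np.array(d["orientation"],float)
    if o.shape==(3,3): return o
    return R.from_euler('xyz',o).as_matrix() if o.size==3 else R.from_quat(o).as_matrix()
def ray(d,u,v):
    K=np.array(d["K"]); r=rot(d)@np.linalg.solve(K,[u,v,1]); return np.array(d["position"]),r
def onz(d,u,v,z):
    p,r=ray(d,u,v); return p+r*(z-p[2])/r[2]
def proj(d,P):
    q=rot(d).T@(np.array(P)-np.array(d["position"])); k=np.array(d["K"])@q; return k[:2]/k[2]
E
python3 - <<'E'
from h import *
print(env.get_obs())
for n in["scene","top","wrist"]:
    d=cam(n); cv2.imwrite(f"pics/{n}0.png",d["img"]); print(n,d["position"],d["orientation"],d["K"])
    import pickle; pickle.dump(d,open(f"{n}0.pkl","wb"))
E
```

```text
pics
{'time_s': 0.0, 'joint_positions': array([-1.31112156e+00,  2.45833681e-01,  1.55904377e+00, -1.83489579e-05,
        1.33868710e+00, -1.74125765e-01]), 'qvel': array([-1.16339596e-04, -1.31166148e-03, -1.09957065e-05, -9.40059201e-07,
        2.73819074e-04,  4.27002151e-04]), 'tau': array([-1.68920055e-04, -4.29511964e+01, -3.26126504e+01, -1.42842582e-04,
        5.34672217e-03,  2.88300775e-06]), 'position': array([ 0.27306027, -0.58928939,  0.25515173]), 'ee_rot': array([-1.73587089,  1.56882435,  1.83952653]), 'wrist_force': array([-0.52900207,  0.15079556,  0.1603998 ]), 'wrist_torque': array([0.04903336, 0.02166319, 0.04430648]), 'grip_width': 0.08544808072714134}
scene [ 1.09347125 -0.55253994  0.89774872] [-2.37710473 -0.01081824  0.85662412] [[467.19133025   0.         277.27079104]
 [  0.         467.19133025 213.91720531]
 [  0.           0.           1.        ]]
top [ 0.31745204 -0.03504857  1.41440237] [-2.99269327 -0.01407538 -1.57329445] [[424.88200151   0.         280.86032723]
 [  0.         424.88200151 208.27230901]
 [  0.           0.           1.        ]]
wrist [ 0.33841262 -0.5596013   0.37270035] [ 2.85792536e+00  2.76805134e-03 -1.13643624e+00] [[374.77421575   0.         276.85932766]
 [  0.         374.77421575 209.05266525]
 [  0.           0.           1.        ]]
```

View pics/scene0.png

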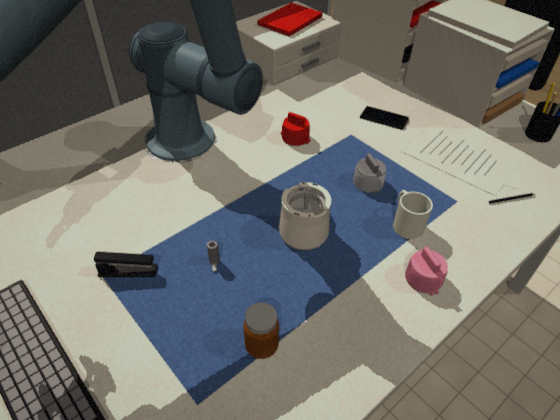

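View pics/top0.png

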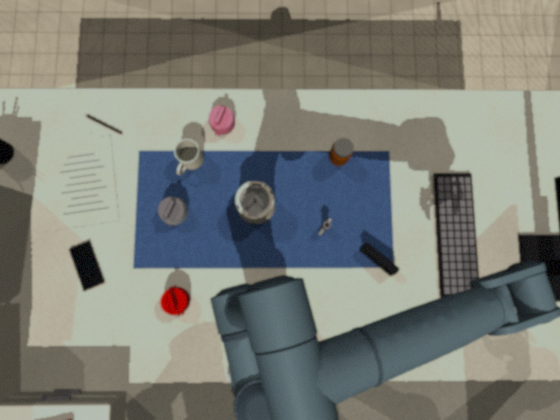

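View pics/wrist0.png

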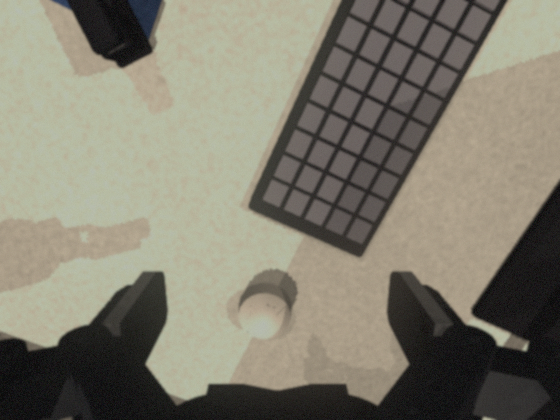

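Candidates for the lid: grey/clear at scene (370,172) / top (173,211); pink at scene (427,270) and red at scene (296,128), both look-alikes. The grey one with a clear dome fits. The blade is at scene (213,255) / top (326,227). I'll enlarge to confirm.

```bash
python3 - <<'E'
from h import *
import pickle
t=pickle.load(open("top0.pkl","rb")); s=pickle.load(open("scene0.pkl","rb"))
def c(d,u,v,w=40,k=5): return cv2.resize(d["img"][v-w:v+w,u-w:u+w],None,fx=400/(2*w),fy=400/(2*w),interpolation=cv2.INTER_CUBIC)
cv2.imwrite("pics/c1.png",np.hstack([c(t,173,211,25),c(s,370,172,28)]))
cv2.imwrite("pics/c2.png",np.hstack([c(t,326,227,25),c(s,213,255,25)]))
cv2.imwrite("pics/c3.png",np.hstack([c(t,255,203,30),c(s,305,212,40)]))
for n,u,v,z in[("lid",173,211,.07),("blade",326,224,.05),("grinder",255,203,.121),("mug",189,154,.09),("jar",342,149,.1),("stap",379,258,.05),("red",175,300,.07)]: print(n,onz(t,u,v,z))
E
```

```text
lid [0.51044457 0.28914993 0.07      ]
blade [ 0.47060157 -0.20065313  0.05      ]
grinder [0.52790759 0.02591802 0.121     ]
mug [0.6920355 0.2397075 0.09     ]
jar [ 0.70643858 -0.25031528  0.1       ]
stap [ 0.36097585 -0.36862026  0.05      ]
red [0.23271616 0.27326508 0.07      ]
```

View pics/c1.png

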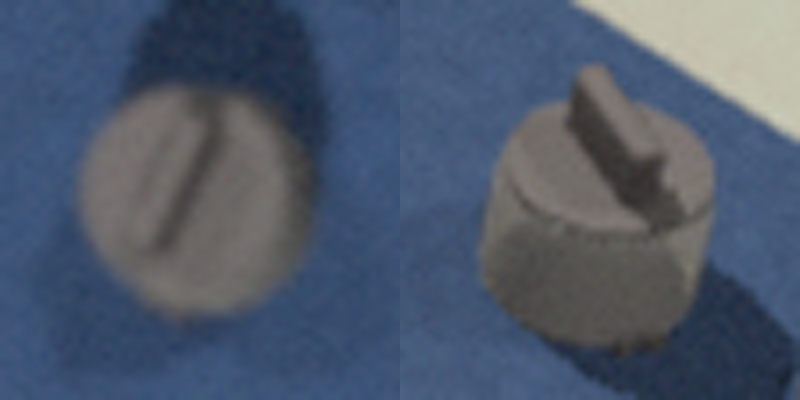

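View pics/c2.png

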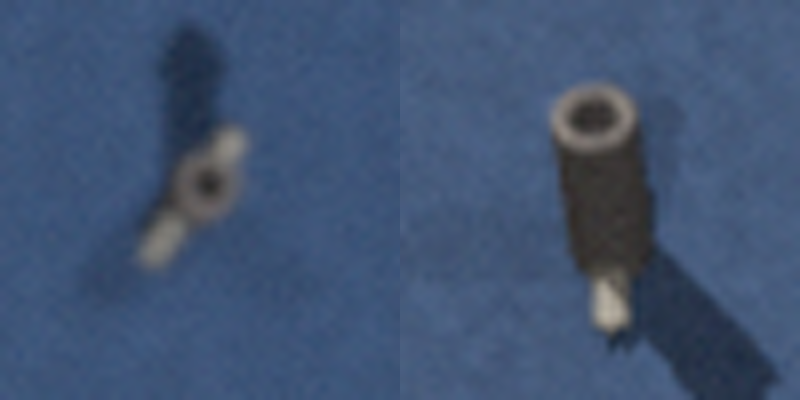

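View pics/c3.png

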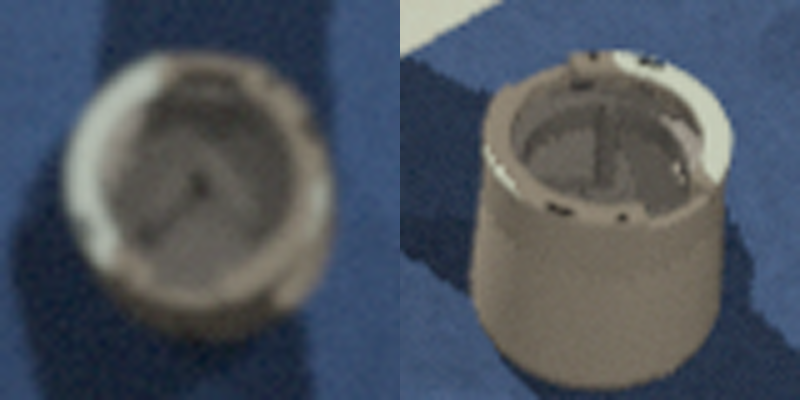

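Confirmed: grey lid with the bar in one direction at top (173,211), blade sleeve ring at top (326.6,225) and scene (212.4,244.4). Next I triangulate and work out the hover.

```bash
cat >> h.py <<'E'
def tri(*obs):
    A=np.zeros((3,3));b=np.zeros(3)
    for d,u,v in obs:
        p,r=ray(d,u,v); r=r/np.linalg.norm(r); M=np.eye(3)-np.outer(r,r); A+=M;b+=M@p
    x=np.linalg.solve(A,b)
    return x,[np.round(proj(d,x)-[u,v],1) for d,u,v in obs]
def tool():
    o=env.get_obs(); return np.array(o["position"]),R.from_euler('xyz',o["ee_rot"]).as_matrix(),o
E
python3 - <<'E'
from h import *
import pickle
t=pickle.load(open("top0.pkl","rb")); s=pickle.load(open("scene0.pkl","rb")); w=pickle.load(open("wrist0.pkl","rb"))
print(tri((t,326.6,224.9),(s,212.4,244.4)))
p,M,o=tool(); print(M.round(3)); print("cam in tool",M.T@(w["position"]-p), (M.T@rot(w)).round(3))
# shaft tip: top crop (200,183) scale 400/60; scene (602-400,105) scale 5
print(tri((t,225+200/6.667,173+183/6.667),(s,265+202/5,172+105/5)))
# lid bar ends top: (205,100),(160,245)->/8 +(148,186)
a=onz(t,148+195/8,186+100/8,.086);b=onz(t,148+150/8,186+245/8,.086);print(a,b,np.degrees(np.arctan2(*(a-b)[[1,0]])))
E
```

```text
(array([ 0.46739766, -0.20023183,  0.05921418]), [array([-0.4, -0.2]), array([-0.6,  0. ])])
[[-0.     0.42  -0.907]
 [ 0.001 -0.907 -0.42 ]
 [-1.    -0.001 -0.   ]]
cam in tool [-0.11727812  0.00021968 -0.07181735] [[ 0.001 -0.28   0.96 ]
 [ 1.     0.001 -0.001]
 [-0.001  0.96   0.28 ]]
(array([0.53526184, 0.02726001, 0.13383417]), [array([-0.6, -0.5]), array([-1. ,  0.1])])
[0.54806838 0.28865882 0.086     ] [0.49031077 0.30422623 0.086     ] -15.08447993074385
```

Call:
carry_out:
  plan:
    - [[0.05,0.1,0],[0,0,0],0]
    - [[0.08,0.15,0],[0,0,0],0]
    - [[0.11,0.2,0],[0,0,0],0]
    - [[0.14,0.25,-0.02],[0,0,0],0]
    - [[0.165,0.31,-0.03],[0,0,0],0]
    - [[0.185,0.36,-0.05],[0,0,0],0]
    - [[0.194,0.389,-0.055],[0,0,0],0]
    - [[0.194,0.389,-0.055],[0,0,0],0]
    - [[0.194,0.389,-0.055],[0,0,0],0]
    - [[0.194,0.389,-0.055],[0,0,0],0]

```text
time_s: 1.4
position: [0.4672, -0.2022, 0.2019]
ee_rot: [1.886, 1.57, -0.823]
wrist_force: [1.4, -0.6, -0.5]
grip_width: 0.0856
```

```bash
python3 - <<'E'
from h import *
import pickle
d=cam("wrist"); cv2.imwrite("pics/w1.png",d["img"]); pickle.dump(d,open("w1.pkl","wb"))
p,M,o=tool(); print(p,o["time_s"],o["joint_positions"],o["qvel"])
E
```

```text
[ 0.46714335 -0.20232427  0.20186529] 1.45 [-6.31661383e-01 -3.08702953e-02  1.96108696e+00 -2.02944885e-04
  1.21022242e+00  5.07560712e-01] [-2.14674265e-03 -8.54184072e-04  3.94985626e-03  1.72067121e-03
 -4.88712704e-05  5.63270182e-04]
```

View pics/w1.png

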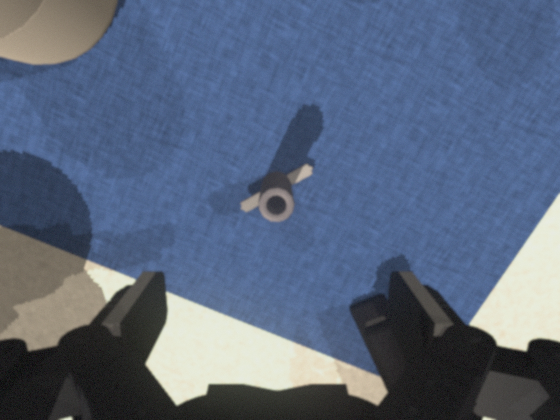

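The wrist view shows the blade's top ring at (276,204), with the wings clear of the jaws' height.

```bash
python3 - <<'E'
from h import *
import pickle
d=pickle.load(open("w1.pkl","rb")); p,M,o=tool()
im=d["img"][170:235,240:315]; hsv=cv2.cvtColor(im,cv2.COLOR_BGR2HSV)
cv2.imwrite("pics/w1c.png",cv2.resize(im,None,fx=8,fy=8,interpolation=cv2.INTER_CUBIC))
x=onz(d,276.3,204,.064);print(x, x-p)
E
```

```text
[ 0.46807721 -0.20161167  0.064     ] [ 0.00093386  0.00071259 -0.13786529]
```

View pics/w1c.png

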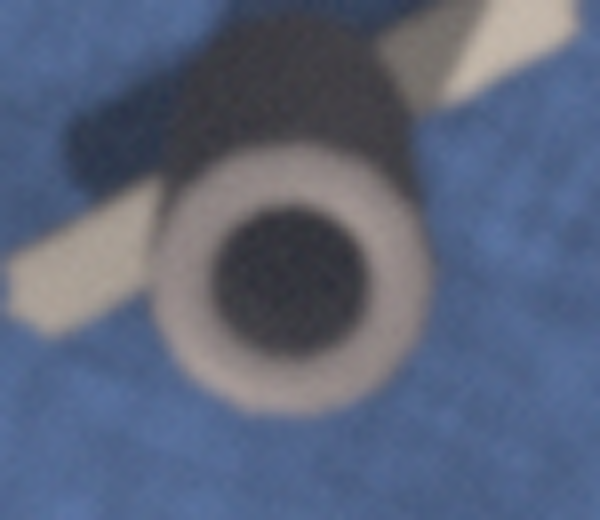

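Call:
carry_out:
  plan:
    - [[0.001,0.0005,-0.05],[0,0,0],0]
    - [[0.001,0.0005,-0.09],[0,0,0],0]
    - [[0.001,0.0005,-0.125],[0,0,0],0]
    - [[0.001,0.0005,-0.141],[0,0,0],0]
    - [[0.001,0.0005,-0.141],[0,0,0],60]
    - [[0.001,0.0005,-0.141],[0,0,0],255]
    - [[0.001,0.0005,-0.141],[0,0,0],255]
    - [[0.001,0.0005,-0.141],[0,0,0],255]
    - [[0.001,0.0005,-0.141],[0,0,0],255]
    - [[0.001,0.0005,-0.141],[0,0,0],255]
    - [[0.001,0.0005,-0.141],[0,0,0],255]
  newtons: 40

```text
time_s: 2.82
position: [0.4691, -0.2009, 0.0618]
ee_rot: [2.048, 1.568, -0.659]
wrist_force: [0.1, -0.2, 7.5]
grip_width: 0.0252
```

```bash
python3 - <<'E'
from h import *
p,M,o=tool(); print(p,o["time_s"],o["grip_width"],o["wrist_force"])
d=cam("wrist"); cv2.imwrite("pics/w2.png",d["img"])
E
```

```text
[ 0.46912892 -0.20087201  0.06184334] 2.825 0.025186863946727894 [ 0.08255528 -0.17909327  7.48988028]
```

View pics/w2.png

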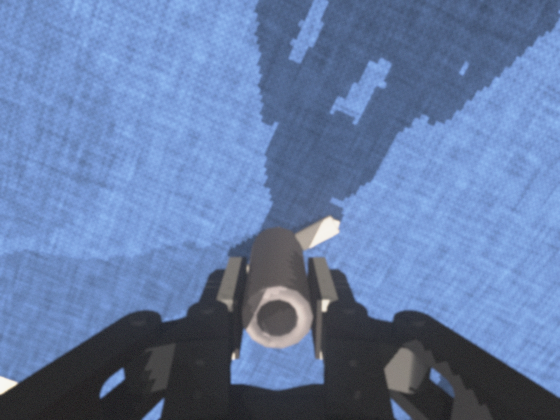

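Call:
carry_out:
  plan:
    - [[0,0,0.04],[0,0,0],255]
    - [[0,0,0.09],[0,0,0],255]
    - [[-0.005,0.02,0.14],[0,0,0],255]
    - [[-0.01,0.06,0.18],[0,0,0],255]
    - [[-0.015,0.11,0.185],[0,0,0],255]
    - [[-0.02,0.16,0.185],[0,0,0],255]
    - [[-0.021,0.19,0.185],[0,0,0],255]
    - [[-0.021,0.19,0.185],[0,0,0],255]
    - [[-0.021,0.19,0.185],[0,0,0],255]

```text
time_s: 4.0
position: [0.4473, -0.0107, 0.2454]
ee_rot: [1.74, 1.57, -0.968]
wrist_force: [0.4, -0.3, -1.1]
grip_width: 0.0249
```

```bash
python3 - <<'E'
from h import *
import pickle
d=cam("wrist"); cv2.imwrite("pics/w3.png",d["img"]);pickle.dump(d,open("w3.pkl","wb"))
p,M,o=tool(); print(p,o["time_s"],o["grip_width"],o["wrist_force"],d["position"])
E
```

```text
[ 0.44733616 -0.0110408   0.24539248] 4.05 0.025162501280550788 [-0.29585433 -1.08916723 -1.32093453] [0.51251396 0.01924622 0.3628424 ]
```

View pics/w3.png

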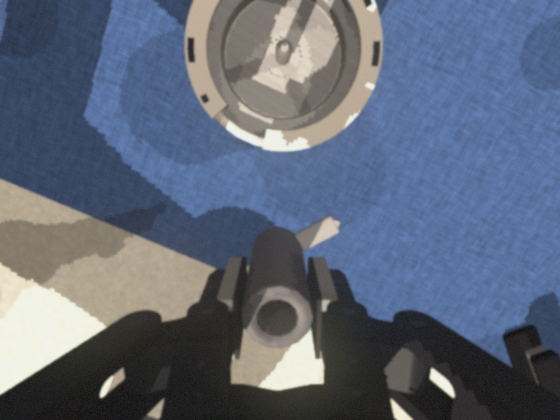

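The blade is held upright. The collar is partly out of frame with the shaft tip near (283,46), so I step forward for a full view.

Call:
carry_out:
  plan:
    - [[0.036,0.017,0.0],[0,0,0],255]
    - [[0.036,0.017,0.0],[0,0,0],255]
    - [[0.036,0.017,0.0],[0,0,0],255]

```text
time_s: 4.42
position: [0.483, 0.0059, 0.245]
ee_rot: [-0.376, 1.57, -3.085]
wrist_force: [-0.5, 0.4, -1.6]
grip_width: 0.0255
```

```bash
python3 - <<'E'
from h import *
import pickle
d=cam("wrist");pickle.dump(d,open("w4.pkl","wb"))
p,M,o=tool(); print(p,o["time_s"],d["position"])
cv2.imwrite("pics/w4.png",cv2.resize(d["img"][0:250,150:420],None,fx=2.2,fy=2.2,interpolation=cv2.INTER_CUBIC))
pr=[proj(d,p+[0,0,0])]; print(pr)
E
```

```text
[0.48281474 0.00594906 0.2450559 ] 4.475 [0.54840283 0.035775   0.36230198]
[array([276.00967851, 311.19926682])]
```

View pics/w4.png

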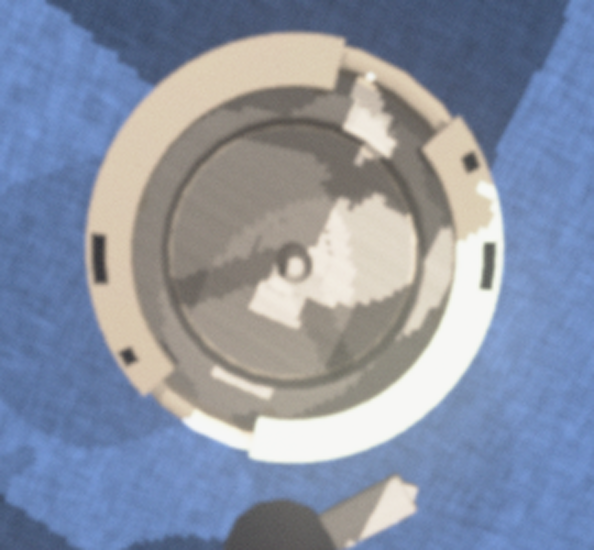

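The wrist crop shows the full collar: pulse ticks at crop (470,161) and (128,356), lock bars at (488,265) and (99,258), shaft tip at (295,265), and slots at upper right and lower left.

```bash
python3 - <<'E'
from h import *
import pickle
d=pickle.load(open("w4.pkl","rb"));p,M,o=tool()
f=lambda u,v,z:onz(d,150+(u+.5)/2.2-.5,(v+.5)/2.2-.5,z)
P=[f(470,161,.121),f(128,356,.121)];L=[f(488,265,.121),f(99,258,.121)]
for q in(P,L):
    v=q[0]-q[1]; print("mid",(q[0]+q[1])/2,"len",np.hypot(*v[:2]),"ang",np.degrees(np.arctan2(v[1],v[0])))
# slot edges on inner lip (345,40),(458,120) ; (150,390),(250,440) outer-ish
for u,v in((345,40),(458,120),(322,86),(425,150),(150,392),(250,460),(170,365),(253,420)):
    c=(sum(P)+sum(L))/4; x=f(u,v,.121)-c; print(u,v,np.hypot(*x[:2]),np.degrees(np.arctan2(x[1],x[0])))
s=f(295,265,.142); print("tip",s)
t=pickle.load(open("top0.pkl","rb"))
c=(sum(P)+sum(L))/4; print(c, "tcp-blade shift",c-p, M.round(3))
# blade top in wrist image z
for n,(u,v) in {"ring w3":(278,317)}.items(): print(onz(d,u,v,p[2]+.004))
# outer edge fit
im=d["img"]; pts=[]
E
```

```text
mid [0.53931741 0.02763996 0.121     ] len 0.11106876995725072 ang -36.08036833894311
mid [0.53938996 0.02759926 0.121     ] len 0.11081704163891055 ang -66.1738234564432
345 40 0.05875871641246033 11.662461683881581
458 120 0.05821955473860384 -25.0993424695348
322 86 0.0465909887305591 15.635301704021206
425 150 0.0467156414101189 -25.49927544956812
150 392 0.05692450917918667 156.42994660827006
250 460 0.06029845464043046 -167.6238650141688
170 365 0.04690115788313978 154.10376199340735
253 420 0.047872091069171646 -169.65461505608042
tip [0.5395182  0.02761892 0.142     ]
[0.53935368 0.02761961 0.121     ] tcp-blade shift [ 0.05653894  0.02167055 -0.1240559 ] [[-0.001  0.419 -0.908]
 [-0.    -0.908 -0.419]
 [-1.    -0.     0.001]]
[0.48328953 0.00539859 0.2490559 ]
```

```bash
python3 - <<'E'
from h import *
import pickle
d=pickle.load(open("w4.pkl","rb"));p,M,o=tool()
cv2.imwrite("pics/w4b.png",cv2.resize(d["img"][220:360,210:345],None,fx=4,fy=4,interpolation=cv2.INTER_CUBIC))
for u,v in((278,313),(278,317)):print(onz(d,u,v,p[2]+.002)-p)
E
```

```text
[ 0.00076515 -0.00041915  0.002     ]
[-0.00067515 -0.00108694  0.002     ]
```

View pics/w4b.png

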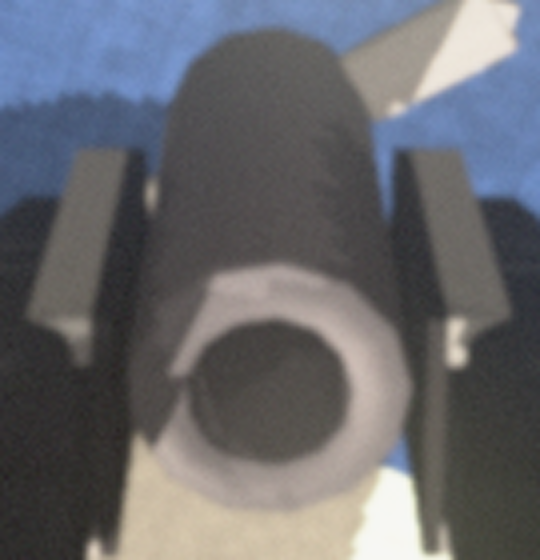

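Call:
carry_out:
  plan:
    - [[0.03,0.012,0.0],[0,0,0],255]
    - [[0.057,0.022,0.0],[0,0,0],255]
    - [[0.057,0.022,-0.02],[0,0,0],255]
    - [[0.057,0.022,-0.03],[0,0,0],255]
    - [[0.057,0.022,-0.03],[0,0,0],255]
    - [[0.057,0.022,-0.03],[0,0,0],255]

```text
time_s: 5.22
position: [0.5403, 0.0284, 0.216]
ee_rot: [2.559, 1.57, -0.15]
wrist_force: [0.2, -0.5, -0.5]
grip_width: 0.025
```

```bash
python3 - <<'E'
from h import *
import pickle
p,M,o=tool(); print(p,o["time_s"],o["wrist_force"])
d=cam("scene");cv2.imwrite("pics/s5.png",cv2.resize(d["img"][120:260,220:400],None,fx=4,fy=4,interpolation=cv2.INTER_CUBIC))
E
```

```text
[0.54026889 0.02840594 0.21597976] 5.225 [ 0.15743409 -0.49192129 -0.4563914 ]
```

View pics/s5.png

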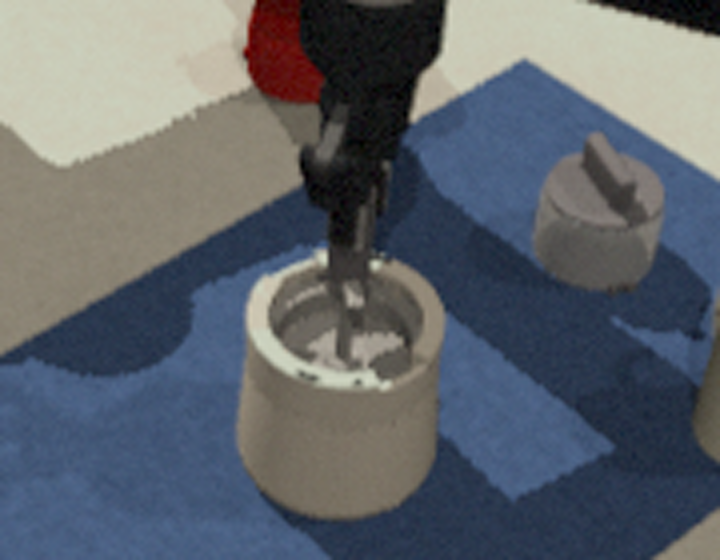

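The scene view shows the sleeve's foot directly above the shaft. Lowering in steps and watching the force.

Call:
carry_out:
  plan:
    - [[0,0,-0.01],[0,0,0],255]
    - [[0,0,-0.016],[0,0,0],255]
    - [[0,0,-0.022],[0,0,0],255]
    - [[0,0,-0.022],[0,0,0],255]

```text
time_s: 5.78
position: [0.5398, 0.0288, 0.1924]
ee_rot: [-0.586, 1.569, 2.99]
wrist_force: [-0.4, 0.1, -0.1]
grip_width: 0.0247
```

Call:
carry_out:
  plan:
    - [[0,0,-0.01],[0,0,0],255]
    - [[0,0,-0.02],[0,0,0],255]
    - [[0,0,-0.028],[0,0,0],255]
    - [[0,0,-0.035],[0,0,0],255]
    - [[0,0,-0.038],[0,0,0],255]
    - [[0,0,-0.038],[0,0,0],255]

```text
time_s: 6.52
position: [0.5402, 0.0287, 0.1551]
ee_rot: [-0.613, 1.571, 2.962]
wrist_force: [-0.5, 0.7, -0.9]
grip_width: 0.025
```

```bash
python3 - <<'E'
from h import *
import pickle
p,M,o=tool(); print(p,o["time_s"],o["wrist_force"])
d=cam("wrist");cv2.imwrite("pics/w6.png",d["img"])
E
```

```text
[0.54017614 0.02869419 0.15512596] 6.525 [-0.50106989  0.70343165 -0.91359163]
```

View pics/w6.png

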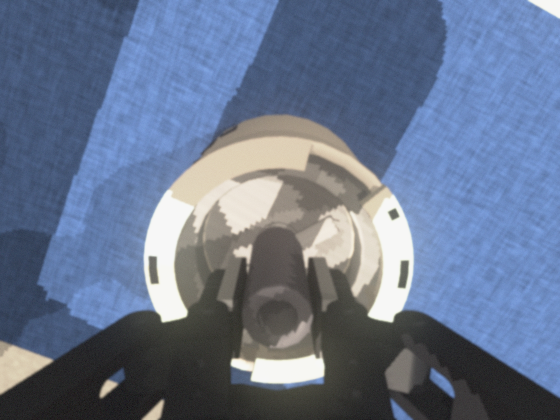

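The blade is on the shaft, about 5 mm above its seat. Now down to contact.

Call:
carry_out:
  plan:
    - [[0,0,-0.003],[0,0,0],255]
    - [[0,0,-0.006],[0,0,0],255]
    - [[0,0,-0.006],[0,0,0],255]

```text
time_s: 6.95
position: [0.5406, 0.0287, 0.1499]
ee_rot: [2.7, 1.57, -0.008]
wrist_force: [-0.4, 0.3, 3.0]
grip_width: 0.0245
```

Call:
carry_out:
  plan:
    - [[0,0,-0.001],[0,0,0],255]
    - [[0,0,-0.001],[0,0,0],110]
    - [[0,0,-0.001],[0,0,0],110]
    - [[0,0,-0.001],[0,0,0],110]
    - [[0,0,0.02],[0,0,0],110]
    - [[0,0,0.06],[0,0,0],60]
    - [[0,0,0.1],[0,0,0],0]
    - [[-0.03,-0.014,0.1],[0,0,0],0]
    - [[-0.054,-0.025,0.1],[0,0,0],0]
    - [[-0.054,-0.025,0.1],[0,0,0],0]

```text
time_s: 8.2
position: [0.4854, 0.0034, 0.2491]
ee_rot: [-3.001, 1.571, 0.573]
wrist_force: [0.8, 0.6, 0.3]
grip_width: 0.0852
```

```bash
python3 - <<'E'
from h import *
import pickle
d=cam("wrist");pickle.dump(d,open("w7.pkl","wb"));cv2.imwrite("pics/w7.png",d["img"])
s=cam("scene");pickle.dump(s,open("s7.pkl","wb"));cv2.imwrite("pics/s7.png",cv2.resize(s["img"][120:260,220:400],None,fx=4,fy=4,interpolation=cv2.INTER_CUBIC))
p,M,o=tool(); print(p,o["time_s"],o["wrist_force"],o["grip_width"])
print(proj(s,[.5394,.0276,.152]),proj(d,[.5394,.0276,.152]))
E
```

```text
[0.48662026 0.00374167 0.24936446] 8.3 [-0.5717334  -0.36920682  0.03892926] 0.08525451635004945
[306.11294281 188.36346942] [277.99420745 123.29502694]
```

View pics/w7.png

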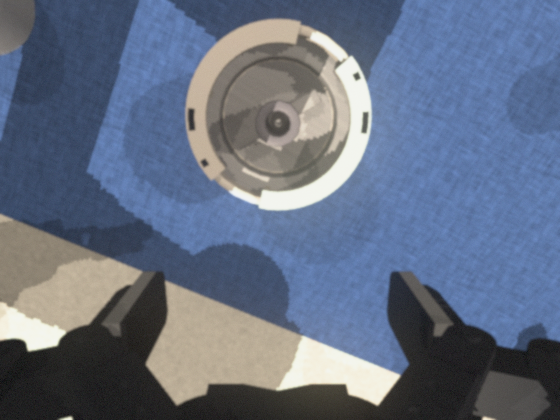

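View pics/s7.png

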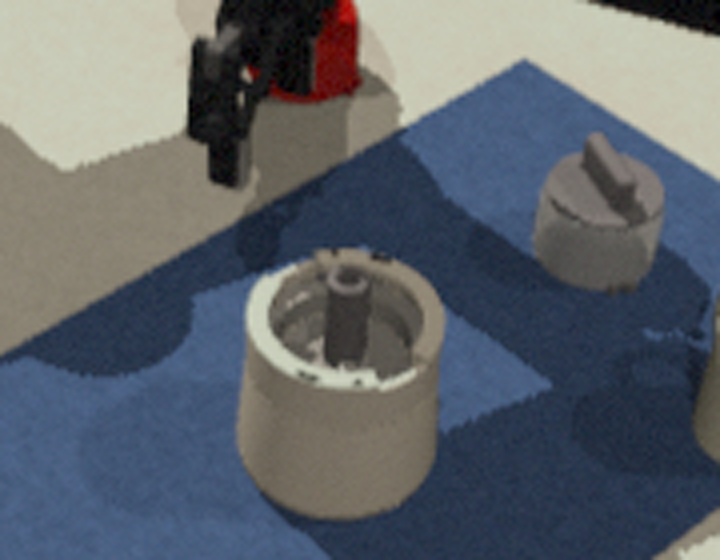

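Blade fully down: its ring at wrist (278,123) matches the projection predicted for a top at 152 mm (278.0,123.3), and contact came at the expected height. Now on to the grey lid.

Call:
carry_out:
  plan:
    - [[0,0.05,0],[0,0,-8],0]
    - [[0,0.11,0],[0,0,-16],0]
    - [[0,0.17,0],[0,0,-24],0]
    - [[-0.01,0.23,-0.01],[0,0,-32],0]
    - [[-0.018,0.28,-0.02],[0,0,-40],0]
    - [[-0.018,0.305,-0.025],[0,0,-40],0]
    - [[-0.018,0.305,-0.025],[0,0,-40],0]
    - [[-0.018,0.305,-0.025],[0,0,-40],0]
    - [[-0.018,0.305,-0.025],[0,0,-40],0]

```text
time_s: 9.43
position: [0.4687, 0.308, 0.2246]
ee_rot: [-2.72, 1.57, 0.156]
wrist_force: [-0.1, 0.5, 0.8]
grip_width: 0.0853
```

```bash
python3 - <<'E'
from h import *
import pickle
d=cam("wrist");pickle.dump(d,open("w8.pkl","wb"));cv2.imwrite("pics/w8.png",d["img"])
p,M,o=tool(); print(p,o["time_s"],o["joint_positions"],np.degrees(np.arctan2(M[1,1],M[0,1])),d["position"])
E
```

```text
[0.46870556 0.30793063 0.22458898] 9.475 [ 3.79137040e-01  6.83685916e-02  1.81620566e+00 -6.44925989e-05
  1.25650664e+00  2.21571640e+00] -105.22710130375484 [0.53804725 0.28925406 0.34197185]
```

View pics/w8.png

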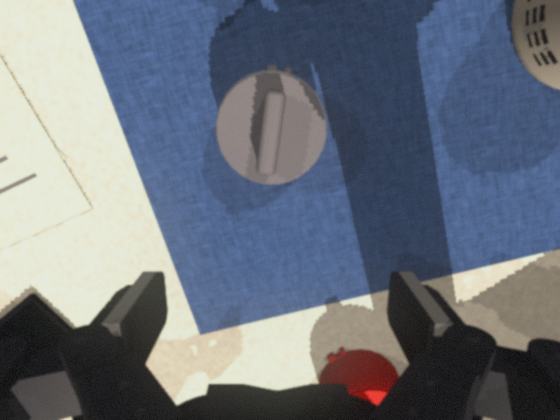

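```bash
python3 - <<'E'
from h import *
import pickle
d=pickle.load(open("w8.pkl","rb"))
cv2.imwrite("pics/w8c.png",cv2.resize(d["img"][60:195,205:340],None,fx=4.4,fy=4.4,interpolation=cv2.INTER_CUBIC))
E
```

```text
(no output)
```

View pics/w8c.png

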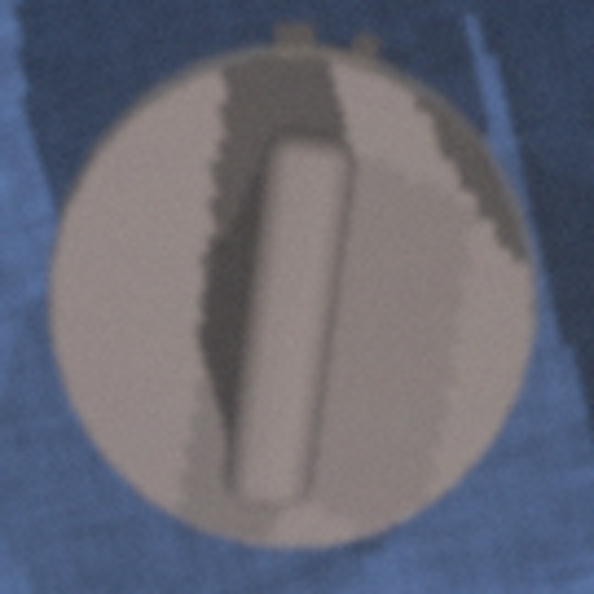

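Grey bar clearly resolved: centre line from crop (308,145) to (272,497), disc centred near crop (293,297). No pink or red on it.

```bash
python3 - <<'E'
from h import *
import pickle
d=pickle.load(open("w8.pkl","rb")); p,M,o=tool()
f=lambda u,v,z:onz(d,205+(u+.5)/4.4-.5,60+(v+.5)/4.4-.5,z)
a,b=f(308,143,.086),f(272,499,.086); v=a-b
print(a,b,(a+b)/2,np.hypot(*v[:2]),np.degrees(np.arctan2(v[1],v[0])))
print("disc",f(293,297,.058), "width",np.linalg.norm(f(535,297,.058)-f(50,297,.058)))
c=(a+b)/2; print("shift",c-p)
E
```

```text
[0.54299617 0.28971371 0.086     ] [0.49290345 0.30927273 0.086     ] [0.51794981 0.29949322 0.086     ] 0.05377579432167062 -21.32847681488855
disc [0.52028162 0.29874125 0.058     ] width 0.08179088909399546
shift [ 0.04924425 -0.00843741 -0.13858898]
```

Call:
carry_out:
  plan:
    - [[0.03,-0.005,-0.02],[0,0,-6],0]
    - [[0.0503,-0.0087,-0.06],[0,0,-6],0]
    - [[0.0503,-0.0087,-0.1],[0,0,-6],0]
    - [[0.0503,-0.0087,-0.125],[0,0,-6],60]
    - [[0.0503,-0.0087,-0.1375],[0,0,-6],100]
    - [[0.0503,-0.0087,-0.1375],[0,0,-6],170]
    - [[0.0503,-0.0087,-0.1375],[0,0,-6],170]
    - [[0.0503,-0.0087,-0.1375],[0,0,-6],170]
  newtons: 40

```text
time_s: 10.48
position: [0.5194, 0.3003, 0.0882]
ee_rot: [-2.441, 1.568, 0.332]
wrist_force: [-0.0, 0.3, 0.3]
grip_width: 0.0284
```

```bash
python3 - <<'E'
from h import *
import pickle
d=cam("wrist");pickle.dump(d,open("w9.pkl","wb"));cv2.imwrite("pics/w9.png",d["img"])
p,M,o=tool(); print(p,o["time_s"],o["wrist_force"],o["grip_width"],np.degrees(np.arctan2(M[1,1],M[0,1])))
E
```

```text
[0.51920563 0.30024977 0.08804139] 10.525 [-0.18957628 -0.54742644  0.71791625] 0.028145485550436108 -111.14133291728879
```

View pics/w9.png

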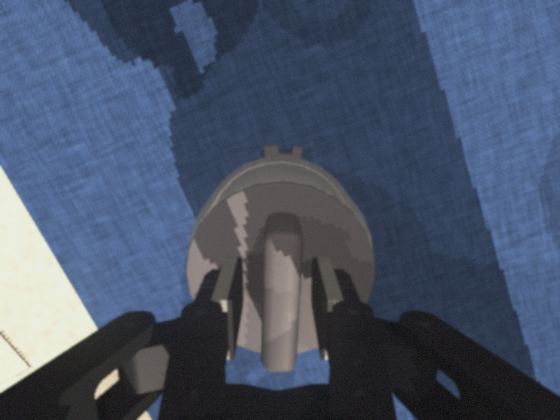

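The bar sits centred between the pads and parallel to them. Closing.

Call:
carry_out:
  plan:
    - [[0,0,0],[0,0,0],255]
    - [[0,0,0],[0,0,0],255]
    - [[0,0,0],[0,0,0],255]
    - [[0,0,0],[0,0,0],255]
    - [[0,0,0.02],[0,0,0],255]
    - [[0,0,0.06],[0,0,0],255]
    - [[0,0,0.12],[0,0,0],255]
    - [[0,0,0.16],[0,0,0],255]
    - [[0,0,0.175],[0,0,0],255]
    - [[0,0,0.175],[0,0,0],255]
  newtons: 60

```text
time_s: 11.78
position: [0.5185, 0.3, 0.262]
ee_rot: [-2.449, 1.57, 0.323]
wrist_force: [0.3, -0.1, -2.2]
grip_width: 0.0131
```

```bash
python3 - <<'E'
from h import *
import pickle
d=cam("wrist");pickle.dump(d,open("w10.pkl","wb"));cv2.imwrite("pics/w10.png",cv2.resize(d["img"][130:400,160:400],None,fx=2.2,fy=2.2,interpolation=cv2.INTER_CUBIC))
p,M,o=tool(); print(p,o["time_s"],o["wrist_force"],o["grip_width"],np.degrees(np.arctan2(M[1,1],M[0,1])),np.degrees(np.arcsin(M[2,1])),M.round(4))
E
```

```text
[0.51780345 0.29972509 0.26024776] 11.825 [-0.52613824 -0.41796799 -1.93742513] 0.012635809840261315 -111.14751584560052 0.08693594455205451 [[-2.200e-03 -3.608e-01 -9.327e-01]
 [-8.000e-04 -9.327e-01  3.608e-01]
 [-1.000e+00  1.500e-03  1.800e-03]]
```

View pics/w10.png

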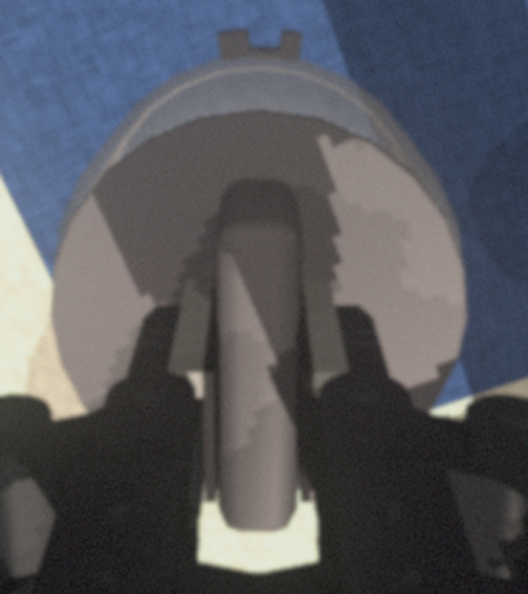

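```bash
python3 - <<'E'
from h import *
import pickle
d=pickle.load(open("w10.pkl","rb")); p,M,o=tool(); print(p)
f=lambda u,v,z:M.T@(onz(d,160+(u+.5)/2.2-.5,130+(v+.5)/2.2-.5,p[2]+z)-p)
for n,u,v,z in(("bar near end",259,528,-.002),("bar far end",259,222,-.002),("bar far foot",262,181,-.03),("lug tip top",260,31,-.088+.0075),("disc far",262,110,-.03),("disc L",52,290,-.03),("disc R",467,290,-.03),("rim far",262,58,-.088)):
    q=f(u,v,z); print(n,"along lid x (cam dir)",-q[2].round(4),"y",q[1].round(4))
E
```

```text
[0.51780345 0.29972509 0.26024776]
bar near end along lid x (cam dir) -0.0276 y -0.0006
bar far end along lid x (cam dir) 0.0292 y -0.0006
bar far foot along lid x (cam dir) 0.0275 y -0.0001
lug tip top along lid x (cam dir) 0.05 y -0.0005
disc far along lid x (cam dir) 0.0411 y -0.0001
disc L along lid x (cam dir) 0.0051 y -0.0413
disc R along lid x (cam dir) 0.0052 y 0.0402
rim far along lid x (cam dir) 0.0424 y 0.0
```

Call:
carry_out:
  plan:
    - [[-0.02,-0.03,0.015],[0,0,3],255]
    - [[-0.04,-0.07,0.015],[0,0,6],255]
    - [[-0.056,-0.12,0.015],[0,0,9],255]
    - [[-0.056,-0.17,0.015],[0,0,12],255]
    - [[-0.056,-0.22,0.015],[0,0,15],255]
    - [[-0.056,-0.25,0.015],[0,0,15],255]
    - [[-0.056,-0.264,0.015],[0,0,15],255]
    - [[-0.056,-0.264,0.015],[0,0,15],255]
    - [[-0.056,-0.264,0.015],[0,0,15],255]
    - [[-0.056,-0.264,0.015],[0,0,15],255]

```text
time_s: 13.08
position: [0.4624, 0.0369, 0.2766]
ee_rot: [-0.52, 1.57, 2.516]
wrist_force: [-0.2, 0.2, -2.1]
grip_width: 0.0129
```

```bash
python3 - <<'E'
from h import *
import pickle
d=cam("wrist");pickle.dump(d,open("w11.pkl","wb"));cv2.imwrite("pics/w11f.png",d["img"]);cv2.imwrite("pics/w11.png",cv2.resize(d["img"][0:230,150:410],None,fx=2.5,fy=2.5,interpolation=cv2.INTER_CUBIC))
p,M,o=tool(); print(p,o["time_s"],o["grip_width"],np.degrees(np.arctan2(M[1,1],M[0,1])))
E
```

```text
[0.46246759 0.03682534 0.27667186] 13.125 0.012660770257888544 -96.06067927820395
```

View pics/w11.png

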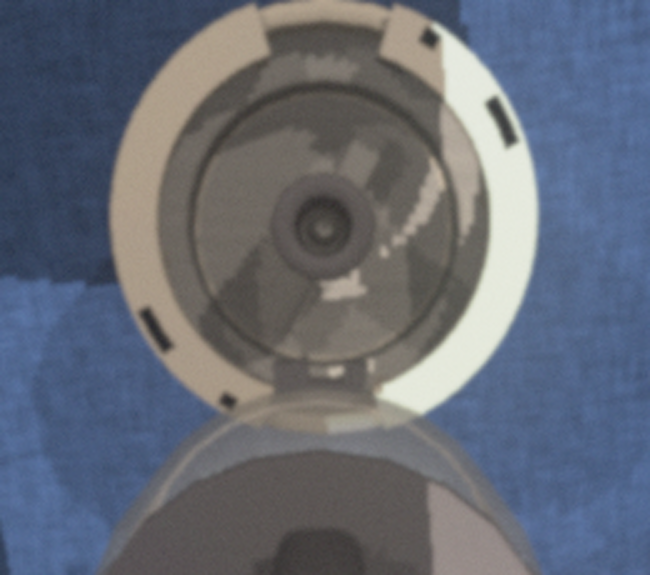

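View pics/w11f.png

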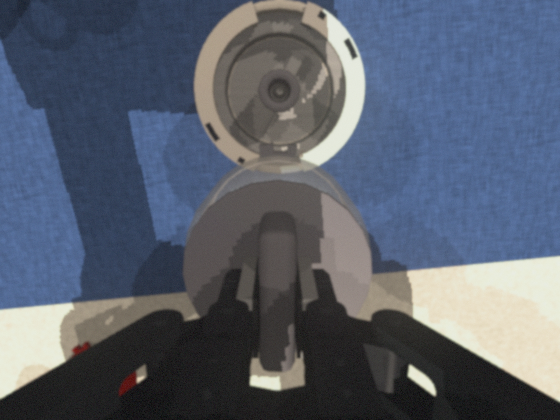

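Wrist crop: pulse ticks (430,37), (228,401); lock bars (502,121), (155,330); slots at top and bottom; bar in line with them.

```bash
python3 - <<'E'
from h import *
import pickle
d=pickle.load(open("w11.pkl","rb"));p,M,o=tool()
f=lambda u,v,z:onz(d,150+(u+.5)/2.5-.5,(v+.5)/2.5-.5,z)
P=[f(430,37,.121),f(228,401,.121)];L=[f(502,121,.121),f(155,330,.121)]
for q in(P,L):
    v=q[0]-q[1]; print("mid",(q[0]+q[1])/2,"len",np.hypot(*v[:2]),"ang",np.degrees(np.arctan2(v[1],v[0])))
c=(sum(P)+sum(L))/4
print(c,"tip",f(324,228,.142),"ring",f(323,226,.152))
print("in tool", M.T@(c-p))
# lid in this image: bar ends, full image coords
for n,u,v,z in(("near",277.5,369,-.002),("far",277.5,231,-.002),("disc far",278,181,-.03)):
    q=M.T@(onz(d,u,v,p[2]+z)-p);print(n,q)
E
```

```text
mid [0.53927046 0.02751635 0.121     ] len 0.11128461386056829 ang -36.132000088353166
mid [0.53923959 0.02764872 0.121     ] len 0.11107170951574696 ang -66.11526868321216
[0.53925502 0.02758254 0.121     ] tip [0.53897146 0.02758164 0.142     ] ring [0.53926591 0.02784946 0.152     ]
in tool [ 0.15565123  0.00110517 -0.07737532]
near [2.00694368e-03 2.15460426e-05 2.62383099e-02]
far [ 1.99226843e-03 -4.28491281e-05 -2.92260090e-02]
disc far [ 0.02998927  0.00016075 -0.04046695]
```

Axis (0.5393, 0.0276) and slot angle −6.1° agree with the first view. Moving over and down to just above the lip.

Call:
carry_out:
  plan:
    - [[0.03,-0.004,0],[0,0,0],255]
    - [[0.06,-0.007,0],[0,0,0],255]
    - [[0.0768,-0.0092,0],[0,0,0],255]
    - [[0.0768,-0.0092,-0.02],[0,0,0],255]
    - [[0.0768,-0.0092,-0.045],[0,0,0],255]
    - [[0.0768,-0.0092,-0.058],[0,0,0],255]
    - [[0.0768,-0.0092,-0.058],[0,0,0],255]
    - [[0.0768,-0.0092,-0.058],[0,0,0],255]

```text
time_s: 14.12
position: [0.5399, 0.0268, 0.2199]
ee_rot: [3.118, 1.569, -0.131]
wrist_force: [-0.0, -0.4, -1.0]
grip_width: 0.0124
```

```bash
python3 - <<'E'
from h import *
import pickle
d=cam("wrist");pickle.dump(d,open("w12.pkl","wb"));cv2.imwrite("pics/w12.png",d["img"])
s=cam("scene");cv2.imwrite("pics/s12.png",cv2.resize(s["img"][120:260,220:400],None,fx=4,fy=4,interpolation=cv2.INTER_CUBIC))
p,M,o=tool(); print(p,o["time_s"],o["wrist_force"],np.degrees(np.arctan2(M[1,1],M[0,1])))
E
```

```text
[0.53998107 0.02675883 0.22009053] 14.225 [ 0.40566271 -0.28990151 -1.67170457] -96.13937478948061
```

View pics/w12.png

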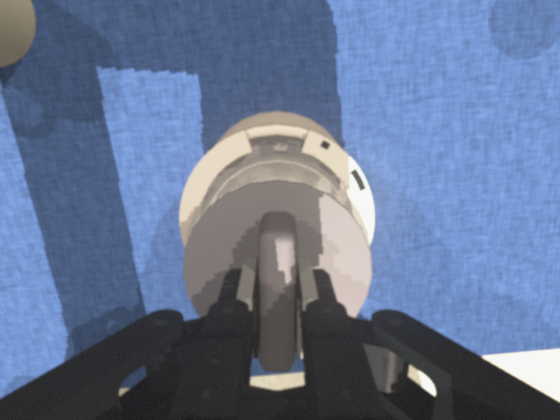

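View pics/s12.png

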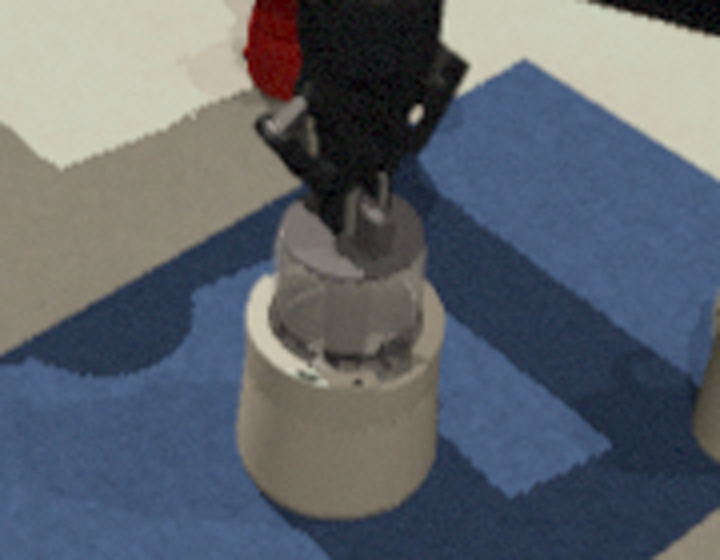

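Lugs line up with the slots: far lug at (280,147) inside the slot at (250–308,140). I lower gently with a small centring correction.

Call:
carry_out:
  plan:
    - [[-0.0004,0.0006,-0.004],[0,0,0],255]
    - [[-0.0004,0.0006,-0.008],[0,0,0],255]
    - [[-0.0004,0.0006,-0.012],[0,0,0],255]
    - [[-0.0004,0.0006,-0.015],[0,0,0],255]
    - [[-0.0004,0.0006,-0.015],[0,0,0],255]

```text
time_s: 14.85
position: [0.5387, 0.0274, 0.2034]
ee_rot: [-0.027, 1.57, 3.007]
wrist_force: [0.8, -0.6, -1.6]
grip_width: 0.0125
```

Call:
carry_out:
  plan:
    - [[0,0,-0.003],[0,0,0],255]
    - [[0,0,-0.006],[0,0,0],255]
    - [[0,0,-0.009],[0,0,0],255]
    - [[0,0,-0.011],[0,0,0],255]
    - [[0,0,-0.011],[0,0,0],255]

```text
time_s: 15.48
position: [0.5389, 0.0274, 0.1927]
ee_rot: [-0.515, 1.571, 2.519]
wrist_force: [-0.3, -0.1, -2.1]
grip_width: 0.0132
```

```bash
python3 - <<'E'
from h import *
import pickle
d=cam("wrist");pickle.dump(d,open("w13.pkl","wb"));cv2.imwrite("pics/w13.png",cv2.resize(d["img"][90:390,140:420],None,fx=2,fy=2,interpolation=cv2.INTER_CUBIC))
p,M,o=tool(); print(p,o["time_s"],o["wrist_force"],o["wrist_torque"],np.degrees(np.arctan2(M[1,1],M[0,1])))
E
```

```text
[0.53894516 0.02740429 0.19279032] 15.525 [-0.37054854  0.01696212 -0.9158091 ] [ 0.04326929 -0.0018343  -0.00838226] -96.14608264961427
```

View pics/w13.png

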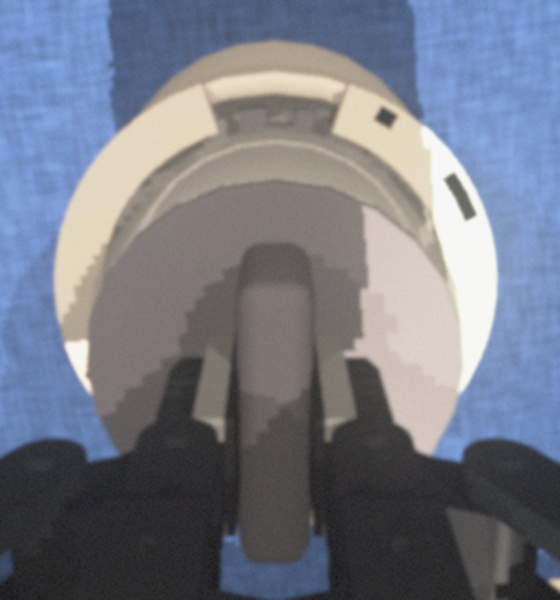

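The lugs are in the slots. A few more millimetres to feel the shelf.

Call:
carry_out:
  plan:
    - [[0,0,-0.0015],[0,0,0],255]
    - [[0,0,-0.003],[0,0,0],255]
    - [[0,0,-0.003],[0,0,0],255]

```text
time_s: 15.9
position: [0.5394, 0.0273, 0.1923]
ee_rot: [2.613, 1.57, -0.635]
wrist_force: [-7.5, -0.2, 10.9]
grip_width: 0.0129
```

Seated on the shelf (10.9 N at lid height ≈104 mm). Easing off, then starting the clockwise twist.

Call:
carry_out:
  plan:
    - [[0,0,0.0015],[0,0,0],255]
    - [[0,0,0.0015],[0,0,0],255]
    - [[0,0,0.0015],[0,0,-4],255]
    - [[0,0,0.0015],[0,0,-8],255]
    - [[0,0,0.0015],[0,0,-12],255]
    - [[0,0,0.0015],[0,0,-12],255]

```text
time_s: 16.65
position: [0.5396, 0.0272, 0.1924]
ee_rot: [-3.111, 1.569, -0.286]
wrist_force: [-0.6, -0.9, 5.6]
grip_width: 0.0131
```

```bash
python3 - <<'E'
from h import *
p,M,o=tool(); print(p,o["time_s"],o["wrist_force"],o["wrist_torque"],np.degrees(np.arctan2(M[1,1],M[0,1])),o["joint_positions"][5])
d=cam("wrist");cv2.imwrite("pics/w14.png",cv2.resize(d["img"][90:390,140:420],None,fx=2,fy=2,interpolation=cv2.INTER_CUBIC))
E
```

```text
[0.539558   0.02722982 0.19239748] 16.65 [-0.59274287 -0.85558375  5.60778802] [-0.01442568  0.35728769  0.0249469 ] -108.15607614860127 1.728318743931432
```

View pics/w14.png

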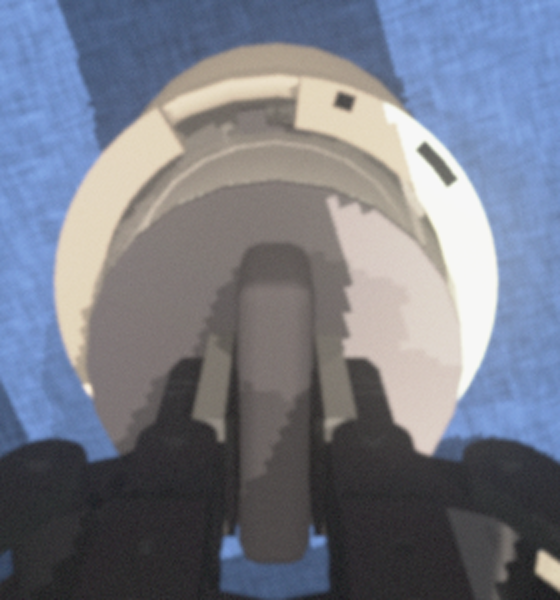

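The lid turns with the jaws (12° so far) and the lug moves under the lip. Turning the remaining 18° to the tick.

Call:
carry_out:
  plan:
    - [[0,0,0.0005],[0,0,-4],255]
    - [[0,0,0.0005],[0,0,-8],255]
    - [[0,0,0.0005],[0,0,-12],255]
    - [[0,0,0.0005],[0,0,-15],255]
    - [[0,0,0.0005],[0,0,-18],255]
    - [[0,0,0.0005],[0,0,-18],255]
    - [[0,0,0.0005],[0,0,-18],255]

```text
time_s: 17.58
position: [0.5394, 0.0271, 0.1924]
ee_rot: [-3.028, 1.569, -0.517]
wrist_force: [-0.4, -2.7, 5.6]
grip_width: 0.0129
```

```bash
python3 - <<'E'
from h import *
import pickle
p,M,o=tool(); print(p,o["time_s"],o["wrist_force"],o["wrist_torque"],np.degrees(np.arctan2(M[1,1],M[0,1])),o["joint_positions"][5],o["grip_width"])
d=cam("wrist");pickle.dump(d,open("w15.pkl","wb"));cv2.imwrite("pics/w15.png",cv2.resize(d["img"][90:390,140:420],None,fx=2,fy=2,interpolation=cv2.INTER_CUBIC))
s=cam("scene");cv2.imwrite("pics/s15.png",s["img"])
E
```

```text
[0.53937598 0.0270841  0.19237019] 17.575 [-0.35008676 -2.7013332   5.5786635 ] [-0.25846042  0.18708906  0.12278134] -126.10333425961338 2.041468100208325 0.012929030229201421
```

View pics/w15.png

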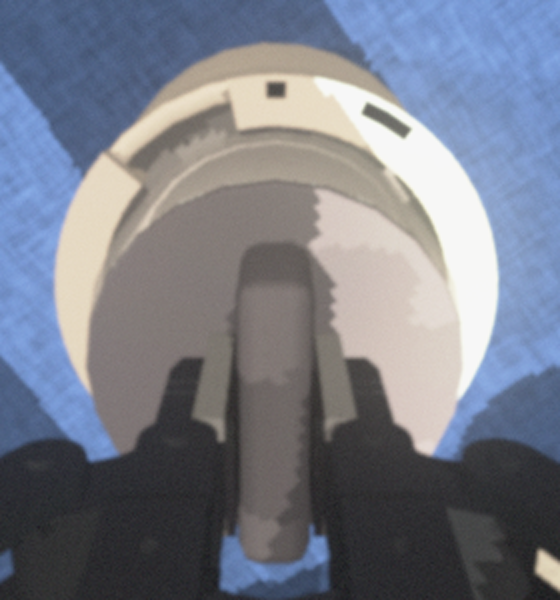

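View pics/s15.png

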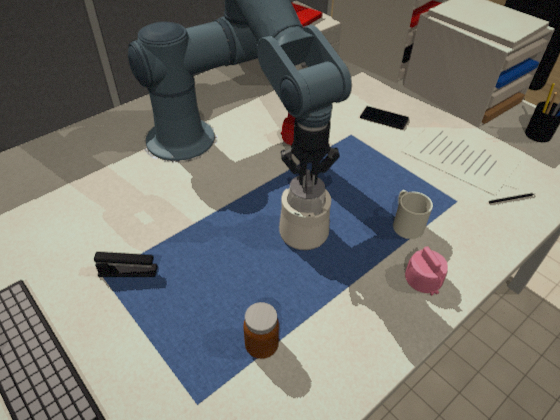

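The pulse tick at crop (276,90) lies exactly in line with the bar (column 276), and the spring torque is felt at 0.12 N m. The mug, jar and stapler are at their original pixels. One short hold to check it's steady, then I hand in.

Call:
carry_out:
  plan:
    - [[0,0,0],[0,0,0],255]
    - [[0,0,0],[0,0,0],255]
    - [[0,0,0],[0,0,0],255]
    - [[0,0,0],[0,0,0],255]

```text
time_s: 18.18
position: [0.5394, 0.0271, 0.1924]
ee_rot: [-3.02, 1.569, -0.508]
wrist_force: [-1.0, -2.5, 6.7]
grip_width: 0.0127
```

```bash
python3 - <<'E'
from h import *
p,M,o=tool(); print(p,o["time_s"],o["wrist_force"],o["wrist_torque"],np.degrees(np.arctan2(M[1,1],M[0,1])))
print(env.close_job())
E
```

```text
[0.53937683 0.02709796 0.19239388] 18.175 [-1.01726938 -2.4629064   6.72492768] [-0.27248936  0.1906163   0.14067463] -126.1108442265381
the job is handed in; nothing more can be done
None
```

I slid the blade fully down on the shaft, seated the grey lid in its slots and twisted it 30° clockwise to pulse. The job was handed in at 18.2 s with the gripper still holding the bar at 60 N.

- **Blade:** it touched down at the expected height, and its ring appeared where a sleeve top at 152 mm should.
- **Lid:** it met the shelf at about 104–105 mm. In the last picture the bar lies in line with the pulse tick, and the resisting torque of about 0.14 N m is close to the spring's 0.15. The turn stayed 16° short of the lock noses.
- **Other things:** in the last scene picture the mug, jar and stapler are where they started. The pink and red look-alikes were not touched.
- **Forces:** the highest wrist force I read was about 13 N, when the lid reached the shelf.

No check failed. Two limits: my estimates of the lid's centre in the jaws differed by up to about 1.5 mm, though it went in without resistance. The pulse joint itself can't be read here, so its position is inferred from the tick and the torque.

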